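# Press a glued transformer with locking pliers and free it again

### The job

Two pairs of locking pliers are mounted on stands on the bench; one has the small black-and-yellow transformer between its jaws, whose core halves have just been glued. Squeeze the handles of that pair together until they snap over centre and stay locked on the transformer by themselves, let go of them for a full second, then push the red release lever towards the fixed handle so that the pliers spring open again, and leave the transformer in its place between the jaws. Do not work the other pliers, which hold the black heat sink.

Things in the scene. Friction and masses are not known exactly. Their poses are not given: they have to be found in the camera images.
- pliers_a: The pliers to use (transformer in jaws), flat on a fixed grey stand (base 205 x 84 x 8 mm). Origin: stand's underside, below the head. z up; x from handles (-x, towards the robot) to jaws; y from fixed handle (-y side) to moving handle (+y). Handles steel with blue sleeves, 13 mm wide, z 40 to 60 mm, back to x = -108 mm; fixed handle's outer face at y = -19 mm, its screw ends at x = -120 mm.
- a_squeeze (a point): Where to squeeze, from above, fingers outside both handles, closing along pliers y: pliers x = -80 mm, z = 50 mm (half height of the handles), midway between the locked handles. Fixed handle's outer face always 19 mm to -y; moving handle's outer face 36 mm to +y open, 19 mm locked (38 mm across both). Beside the handles nothing stands above z = 8 mm. Axes as pliers_a.
- a_handle (a joint): Moving handle: 0 open (springs back there), 0.21 rad closed on its stop. Pivot 76 mm ahead of a_squeeze. Resists with up to about 20 N at a_squeeze, goes over centre at about 0.12 rad, then swings on to the stop and stays there by itself.
- a_lever (a joint): Release lever: 0 at rest (springs back), 0.65 rad at its end; grows as its red tab is pushed to pliers -y, over the fixed handle. The locked pliers spring open at about 0.4 rad (tab moved about 26 mm; push 32 mm to be sure), taking up to 10 N at the tab. Pivot at pliers x = -55 mm.
- a_tab (a point): On the red upright tab at the tail of the release lever, moving with it. Tab 10 mm (x) x 7 mm (y), from z = 64 to 94 mm; this point on its axis at z = 88 mm, at rest at pliers x = -122 mm, y = -1.5 mm. All round the tab the space above z = 70 mm is free.
- transformer: Small transformer, black ferrite core with a yellow band, 37 x 41 x 30 mm, loose on the rest between the jaws of pliers_a. Origin: centre of its underside (3 mm below the rest's top, as its pins sink in).
- a_seat (a point): Centre of the rest between the jaws of pliers_a, 35 mm above the bench, where the transformer stands.
- heat_sink: Bystander: black finned heat sink, 40 x 50 x 25 mm, loose between the jaws of the other, identical pliers. Origin: centre of its underside.
- b_handle (a joint): Moving handle of the other pliers: 0 open. Leave alone.
- b_lever (a joint): Release lever of the other pliers: 0 at rest. Leave alone.
Things that resemble listed ones, but are neither listed nor needed, are in the scene too. Leave any green, pink or purple look-alike of the transformer alone.

How it is judged:
On the way, in this order (a step that is already met when the one before it is completed fails the run):
1. the pliers with the transformer are locked on it by themselves: handle past 0.18 rad, over 5 N on the transformer, the robot off the pliers, for 0.5 s (value of joint a_handle above 0.18 rad and contact force between pliers_a and transformer above 5 N and contact force between each of the arm, the fingers and pliers_a below 0.5 N), for 0.5 s.
2. the release lever is pushed (past 0.1 rad) while the pliers are still locked (value of joint a_lever above 0.1 rad and value of joint a_handle above 0.17 rad), for 0.02 s.
At the end, for the whole second after the job is handed in: The pliers that were locked on the transformer are open again (handle within 0.05 rad of fully open), their release lever is back at rest (within 0.08 rad), and the transformer stands upright and still on its rest between the jaws, within 15 mm of the rest's centre (value of joint a_handle below 0.05 rad and value of joint a_lever below 0.08 rad and horizontal distance between transformer and a_seat below 0.015 m and z of transformer in the frame of a_seat between -0.01 and 0.008 m and angle between transformer's own z axis and vertical below 0.15 rad and linear speed of transformer below 0.02 m/s); the robot touches nothing.
It fails at once if the other pliers are squeezed or their lever is pushed (value of joint b_handle above 0.08 rad or value of joint b_lever above 0.12 rad).
It fails at once if the heat sink is knocked more than 15 mm from its place (distance of heat_sink from where it was at the start of the episode above 0.015 m).
It also fails if it takes over 40 s, if anything falls off the work surface, if the arm or the gripper's body presses on something with over 40 N, if the wrist force passes 120 N, or if a joint passes its speed limit or range.

### The arm

A 6-joint arm with a two-finger parallel gripper is mounted at the origin on a cart in front of the work surface, level with it; the furniture and walls round the work are solid. World frame = base frame: x ahead of the robot, y to its left, z up, the work surface at z = 0. Lengths are in m, angles in rad, forces in N, time in s.
With the tool pointing down it reaches from about 0.425 to 0.95 m from the base axis. Payload 3.5 kg.
Tool frame: the origin (TCP) lies midway between the tips of the shut fingers; the grasp point (between the pads) lies 19 mm behind it (ctrl.hold_point_z is the distance from the TCP to the grasp point, in m); z points along the fingers, y is the line along which they close (so a half turn about z gives the same grasp; the last joint's range is limited). The gripper opens to 85 mm and grips with 20 to 120 N. Pads are 22 mm wide; open, the fingers measure 114 mm over their backs; the gripper's body (76 mm by 85 mm) begins 54 mm behind the grasp point. The pads swing forward as they close: fully open they stand 13 mm farther back than shut.
Start: joints at [1.123, 0.286, 1.577, -0, 1.279, -0.15], TCP at [0.198, 0.645, 0.231] pointing down, gripper open.
Joint ranges: [-2.77, 2.77], [-0.9, 2.22], [0.21, 2.48], [-1.53, 4.67], [0.24, 2.81], [-2.84, 2.84]. Speed limits (rad/s): [2.79, 2.79, 3.14, 3.14, 3.14, 3.14].

### API

Orientations are given as a unit quaternion [x, y, z, w].
In Python, from plant import readout, cams, sign_off, ctrl gives the robot as it stands. The module is installed in compiled form; this text tells all that it offers.
- The arm moves only by the tool step_arm, never from a script. Its argument "increments" is a list of rows, each a list of 2 entries, a list of its own where there are three numbers: the shift along the world's x, y, z in mm, then the turn, a rotation vector about the world's x, y, z in rad. In form: [[[x, y, z], [rx, ry, rz]], ...]. A call has 1 to 8 rows; each row shifts and turns the commanded pose from where the row before left it; what a row does not reach is not made up. A row lasts 1/12 s, in which the tool goes at most 41.7 mm and 7.16 degrees, less where a joint would pass 70% of its speed; a pose out of reach is approached as far as the arm can. A call is refused whole if a number of a shift passes 41.7 or a number of a turn 0.125, either way. A call with a gripper value outside its range is refused whole. "fingers" is the opening, from -1 (shut) to 1 (fully open), set as the call begins (left out, the last holds). The fingers move at their own pace and stop on an object; "grip_force" is the grip in N (left out, the last holds). Time passes only in rows, so rows that do not move let the fingers close. It gives the time, the measured TCP pose, the force, the opening and the grip force at its end, in the units of the state.
- readout.get_state(): the state, without advancing time (a new reading comes with each control period).
- cams.read_camera(name): name is "scene" or "top"; returns the picture (384x512x3 uint8, red, green, blue); there is no depth.
- cams.get_calibration(name): a dict with "fx", "fy", "cx", "cy" (pixels), "eye" and "rotation" of the camera in the world. Camera axes: x right, y up, looking along -z (the intrinsics and any distortion apply to the point x, -y, -z); pixel columns grow to the right and rows downward; lengths in m; the calibration is good to about 2 mm. A picture is of the moment at which its call begins. get_calibration takes no time and is no camera call.
- sign_off(): hands the job in; it is judged then, once.
The state is a dict: "time": time; "qpos": joint angles; "dq": joint speeds; "joint_efforts": joint torques, N m; "eef_pos": TCP position; "tcp_rot": TCP orientation; "contact_force": force on the tool from outside, world axes, zero at the start; "wrist_torque": the same for the moment, N m; "opening": opening from 0.0 (shut) to 1.0 (fully open); "finger_force": force on a finger pad.
Only numpy, scipy, OpenCV 4.12 (cv2) and the standard library are available. Lean on these libraries where they do the work, as an engineer would, in place of code of your own. Each camera call takes 0.05 s, during which the arm holds its last target. There are 200 camera calls.

## Working session

There is one attempt and no reset: what is moved stays moved. The work goes in short steps, Python scripts to look and compute and a tool call to move; the robot and the scene stay as the last step left them, time stands still between calls to the robot, and variables do not carry over. Pictures are saved under pics/ and viewed, at most 10 in all, crops included, and the job is handed in when it is done.

Besides the shell and the picture viewer there is one more tool, called after ">>>" as name([rows], argument=value, ...), one row to a line, values as JSON. step_arm: Moves the arm, as the interface text tells. Its arguments: {"type":"object","properties":{"increments":{"type":"array","items":{"type":"array"}},"fingers":{"type":"number"},"grip_force":{"type":"number"}},"required":["increments"]}

```bash
mkdir -p pics; python3 - <<'E'
from plant import readout,cams,ctrl
import cv2,numpy as np
for n in("scene","top"):
    im=cams.read_camera(n);cv2.imwrite(f"pics/{n}0.png",im[:,:,::-1]);c=cams.get_calibration(n);print(n,{k:np.round(v,4).tolist() if not isinstance(v,str) else v for k,v in c.items()})
print(readout.get_state(),ctrl.hold_point_z)
E
```

```text
scene {'fx': 487.0791, 'fy': 487.0791, 'cx': 257.8224, 'cy': 187.1078, 'eye': [0.0396, -0.6372, 0.975], 'rotation': [0.3437, -0.1193, -0.3148, 0.8766]}
top {'fx': 494.9286, 'fy': 494.9286, 'cx': 258.8505, 'cy': 187.9845, 'eye': [0.3686, -0.0312, 1.4527], 'rotation': [-0.0607, 0.0448, 0.7071, -0.7031]}
{'time': 0.1, 'qpos': array([ 1.12297675e+00,  2.87084692e-01,  1.57801685e+00,  1.08234759e-05,
        1.27864292e+00, -1.50018021e-01]), 'dq': array([ 0.00011369, -0.00188093, -0.00270136,  0.00061195,  0.00043345,
       -0.00013977]), 'joint_efforts': array([ 6.69983474e-04, -4.07296550e+01, -2.93698347e+01, -1.23488476e-04,
        3.38886741e-03, -3.53651934e-06]), 'eef_pos': array([0.19777723, 0.6447504 , 0.23008789]), 'tcp_rot': array([ 1.48352627e-01,  9.88933941e-01, -1.02666412e-03, -3.21789727e-04]), 'contact_force': array([ 0.31171331, -0.81345125, -0.12059045]), 'wrist_torque': array([-0.00404626,  0.02113816,  0.00981282]), 'finger_force': 0.0, 'opening': 1.0004957107375627} 0.0187
```

View pics/scene0.png

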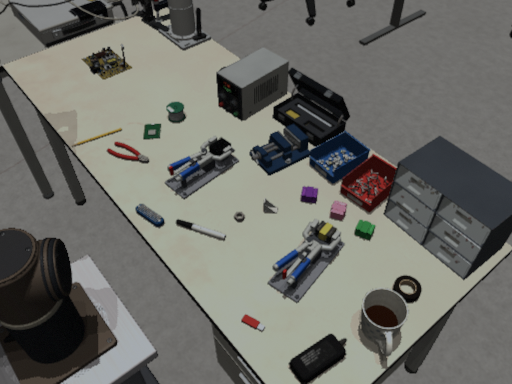

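View pics/top0.png

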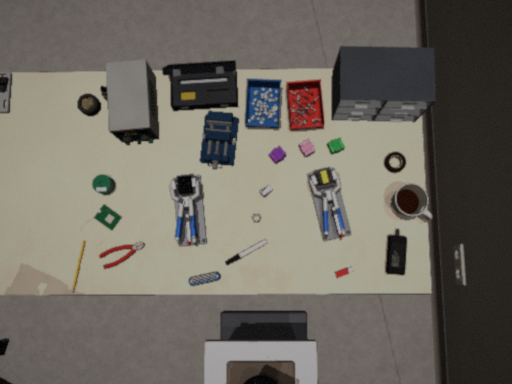

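Candidates: the pliers at top (328,205) / scene (310,255) hold a black-and-yellow block. The pliers at top (188,210) / scene (205,165) hold an all-black heat sink. Loose look-alikes are purple at top (277,155), pink (307,147) and green (336,145). I choose the first pair and check it in a close crop.

```bash
python3 - <<'E'
import cv2,numpy as np
a=cv2.imread("pics/top0.png")[155:245,295:365];b=cv2.imread("pics/scene0.png")[210:300,260:350]
f=lambda i:cv2.resize(i,None,fx=6,fy=6,interpolation=cv2.INTER_CUBIC)
o=np.zeros((540,790,3),np.uint8);A=f(a)[:, :390];B=f(b)[:, :400]
B=cv2.resize(b,(400,400),interpolation=cv2.INTER_CUBIC)
o[:,:390]=A;o[:400,390:]=B;cv2.imwrite("pics/crop0.png",o)
E
```

```text
(no output)
```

View pics/crop0.png

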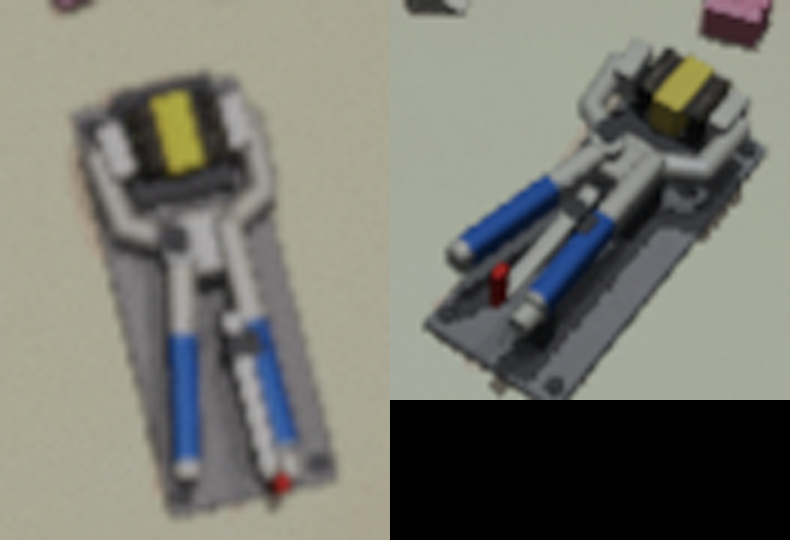

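The crop shows the yellow-banded black transformer in the jaws, the moving handle on the left, and the fixed handle on the right. The lever's red tab is at crop (282,485), i.e. top (342,236), and scene (372,274)/(284,274).

```bash
cat >h.py <<'E'
import cv2,numpy as np
from scipy.spatial.transform import Rotation as R
from plant import cams,readout
C={n:cams.get_calibration(n) for n in("top","scene")}
def ray(n,p):
    c=C[n];d=np.array([(p[0]-c["cx"])/c["fx"],-(p[1]-c["cy"])/c["fy"],-1]);return np.array(c["eye"]),R.from_quat(c["rotation"]).apply(d)
def onz(n,p,z):
    e,d=ray(n,p);return e+d*(z-e[2])/d[2]
def proj(n,P):
    c=C[n];q=R.from_quat(c["rotation"]).inv().apply(np.array(P)-c["eye"]);return np.stack([c["cx"]-c["fx"]*q[...,0]/q[...,2],c["cy"]+c["fy"]*q[...,1]/q[...,2]],-1)
def tri(p,q):
    a,u=ray("top",p);b,v=ray("scene",q);s=np.linalg.lstsq(np.stack([u,-v],1),b-a,rcond=None)[0];P,Q=a+u*s[0],b+v*s[1];return (P+Q)/2,np.linalg.norm(P-Q)
def mask(im,kind):
    h=cv2.cvtColor(im,cv2.COLOR_RGB2HSV);H,S,V=[h[...,i].astype(int) for i in range(3)]
    return {"red":((H<8)|(H>172))&(S>140)&(V>60),"blue":(H>100)&(H<125)&(S>130)&(V>60),"yellow":(H>22)&(H<35)&(S>140)&(V>60)}[kind].astype(np.uint8)
E
python3 - <<'E'
from h import *
ims={n:cv2.imread(f"pics/{n}0.png")[:,:,::-1].copy() for n in C}
roi={"top":(295,155,365,245),"scene":(260,210,350,300)}
for k in("red","blue","yellow"):
  for n in C:
    x0,y0,x1,y1=roi[n];m=mask(ims[n][y0:y1,x0:x1],k);N,l,s,c=cv2.connectedComponentsWithStats(m)
    for i in range(1,N):
      if s[i,4]>5:
        ys,xs=np.nonzero(l==i);r=cv2.minAreaRect(np.stack([xs,ys],1).astype(np.float32))
        print(k,n,s[i].tolist(),np.round(c[i]+[x0,y0],1),np.round(cv2.boxPoints(r)+[x0,y0],1).tolist())
P=np.array([onz("top",np.array(p)/6+[295,155]-np.array([.42,.42]),.008)[:2] for p in[(72,112),(235,75),(335,478),(172,515)]]);print(P.round(4))
for i in range(4):
  d=P[(i+1)%4]-P[i];print(np.linalg.norm(d).round(4),np.degrees(np.arctan2(d[1],d[0])).round(1))
print(P.mean(0))
E
```

```text
red scene [23, 59, 4, 4, 12] [284.4 270.6] [[283.0, 269.0], [286.0, 269.0], [286.0, 272.0], [283.0, 272.0]]
blue top [42, 54, 7, 19, 51] [340.2 218.8] [[336.3, 209.2], [338.9, 208.5], [343.5, 226.9], [340.9, 227.5]]
blue top [28, 56, 5, 20, 84] [325.3 220.2] [[323.0, 211.0], [327.0, 211.0], [327.0, 230.0], [323.0, 230.0]]
blue scene [16, 40, 22, 17, 116] [286.7 257.7] [[275.7, 262.6], [294.8, 249.0], [297.7, 252.9], [278.6, 266.6]]
blue scene [32, 48, 18, 20, 121] [300.5 267.5] [[291.0, 273.6], [305.7, 256.2], [310.3, 260.1], [295.6, 277.5]]
yellow top [25, 16, 9, 13, 79] [324.2 176.9] [[319.4, 171.5], [325.4, 169.8], [328.9, 182.2], [323.0, 183.9]]
yellow scene [59, 21, 5, 4, 8] [321.2 232.8] [[319.0, 232.0], [319.8, 230.8], [323.5, 233.3], [322.7, 234.5]]
[[ 0.629  -0.1405]
 [ 0.6469 -0.2211]
 [ 0.4484 -0.2641]
 [ 0.431  -0.1851]]
0.0826 -77.5
0.2031 -167.8
0.0809 102.4
0.203 12.7
[ 0.53882528 -0.20271359]
```

```bash
python3 - <<'E'
from h import *
yaw=np.radians(12.45);ex=np.array([np.cos(yaw),np.sin(yaw)]);ey=np.array([-ex[1],ex[0]])
loc=lambda p,o:np.round([(p-o)@ex*1e3,(p-o)@ey*1e3],1)
cen=np.array([.53882,-.20271])
im=cv2.imread("pics/top0.png")[:,:,::-1].copy();print(im[231:242,336:348,0].astype(int)-im[231:242,336:348,1])
T,g=tri((341.6,235.8),(284.5,270.0));print("tabtop",T,g)
for z in(.094,.09):print(loc(onz("top",(341.6,235.8),z)[:2],cen),loc(onz("scene",(284.5,270),z)[:2],cen))
# fixed sleeve centre ~z 57, moving sleeve, yellow top z~.062
for n,p,z in(("fix",(340.9,218.5),.056),("mov",(325.2,220.5),.056),("yel",(324.2,176.9),.062)):print(n,loc(onz("top",p,z)[:2],cen))
print("yel tri",tri((324.2,176.9),(320.5,231)))
e,d=ray("top",(324.2,176.9));print(onz("top",(324.2,176.9),.062))
E
```

```text
[[  2   1   2   1   2   4   4   3   4   4   2   1]
 [  2   2   2   3   4   5   3   2   4   2   3   1]
 [  3   4   3   3   7  25  22   7   5   3   5   2]
 [  3   2   4   5  21  71  72  27   5   2   2   2]
 [  3   3   3  13  39  95 104  48   7   2   2   2]
 [  3   3   2  10  32  78  78  32   6   1   3   1]
 [  2   3   2   7  17  29  22   9   2   2   2   2]
 [  5   2   1   5   9  10   4   2   2   2   2   3]
 [  2   2   2   3   8   5   3   3   2   2   1   1]
 [  2   0   3   3   3   3   1   2   2   2   4   2]
 [  1   1   2   3   1   1   2   2   2   2   2   1]]
tabtop [ 0.44022303 -0.22653763  0.09473197] 0.001766229546048052
[-102.    -1.5] [-100.3   -2.3]
[-101.9   -2.1] [-98.2  -0.9]
fix [-53.7 -17.1]
mov [-49.4  27.2]
yel [71.4  1.1]
yel tri (array([ 0.60439511, -0.1833312 ,  0.05257533]), np.float64(0.013398870472116025))
[ 0.60834412 -0.1862432   0.062     ]
```

Measurements agree: the stand is 203 x 82 mm, tab-top z is 0.0947, and the handle offsets match. Pliers yaw is 12.45°, squeeze point (0.482, -0.215), tab at rest (0.441, -0.226). I'll swing over on an arc at height.

>>> step_arm([
  [[32, -23.4, 0], [0, 0, -0.0938]],
  [[32, -23.4, 0], [0, 0, -0.0938]],
  [[32, -23.4, 0], [0, 0, -0.0938]],
  [[32, -23.4, 0], [0, 0, -0.0938]],
  [[32, -23.4, 0], [0, 0, -0.0938]],
  [[32, -23.4, 0], [0, 0, -0.0938]],
  [[32, -23.4, 0], [0, 0, -0.0938]],
], fingers=1, grip_force=60)

```text
time: 0.68
eef_pos: [0.423, 0.4799, 0.2307]
tcp_rot: [0.461, 0.887, -0.0, -0.0]
contact_force: [0.0, -0.5, -0.6]
opening: 1.002
finger_force: 0.0
```

>>> step_arm([
  [[17.7, -33.1, 0], [0, 0, -0.0938]],
  [[17.7, -33.1, 0], [0, 0, -0.0938]],
  [[17.7, -33.1, 0], [0, 0, -0.0938]],
  [[17.7, -33.1, 0], [0, 0, -0.0938]],
  [[17.7, -33.1, 0], [0, 0, -0.0938]],
  [[17.7, -33.1, 0], [0, 0, -0.0938]],
  [[17.7, -33.1, 0], [0, 0, -0.0938]],
])

```text
time: 1.27
eef_pos: [0.5461, 0.248, 0.2308]
tcp_rot: [0.723, 0.691, -0.0, -0.0]
contact_force: [0.9, 0.8, -0.9]
opening: 1.003
finger_force: 0.0
```

>>> step_arm([
  [[2, -35.6, 0], [0, 0, -0.0938]],
  [[2, -35.6, 0], [0, 0, -0.0938]],
  [[2, -35.6, 0], [0, 0, -0.0938]],
  [[2, -35.6, 0], [0, 0, -0.0938]],
  [[2, -35.6, 0], [0, 0, -0.0938]],
  [[2, -35.6, 0], [0, 0, -0.0938]],
  [[2, -35.6, 0], [0, 0, -0.0938]],
])

```text
time: 1.85
eef_pos: [0.5594, -0.001, 0.2308]
tcp_rot: [0.907, 0.421, -0.0, -0.0]
contact_force: [0.5, 0.4, -0.2]
opening: 0.999
finger_force: 0.0
```

>>> step_arm([
  [[-11.1, -30.8, 0], [0, 0, -0.0938]],
  [[-11.1, -30.8, 0], [0, 0, -0.0938]],
  [[-11.1, -30.8, 0], [0, 0, -0.0938]],
  [[-11.1, -30.8, 0], [0, 0, -0.0938]],
  [[-11.1, -30.8, 0], [0, 0, -0.0938]],
  [[-11.1, -30.8, 0], [0, 0, -0.0938]],
  [[-11.1, -30.8, 0], [0, 0, -0.0938]],
  [[0, 0, 0], [0, 0, 0]],
])

```text
time: 2.52
eef_pos: [0.4804, -0.2193, 0.2309]
tcp_rot: [0.995, 0.105, -0.001, 0.001]
contact_force: [0.2, -0.5, -0.2]
opening: 1.001
finger_force: 0.0
```

```bash
python3 - <<'E'
from h import *
s=readout.get_state();r=R.from_quat(s["tcp_rot"]).as_matrix();print(s["time"],s["eef_pos"],s["qpos"],np.degrees(np.arctan2(r[1,0],r[0,0])),r[:,2],s["contact_force"])
E
```

```text
2.5167 [ 0.48040528 -0.21927869  0.2309242 ] [-0.6194204  -0.03914327  1.93570686 -0.00226227  1.24503966  0.74264277] 12.000945491969702 [-0.00125231 -0.0017394  -0.9999977 ] [ 0.23029541 -0.51482834 -0.23523247]
```

>>> step_arm([
  [[0, 0, -35], [0, 0, 0]],
  [[0, 0, -35], [0, 0, 0]],
  [[0, 0, -35], [0, 0, 0.006]],
  [[0, 0, 0], [0, 0, 0]],
  [[0, 0, 0], [0, 0, 0]],
])

```text
time: 2.93
eef_pos: [0.4808, -0.2136, 0.1242]
tcp_rot: [0.994, 0.112, -0.002, -0.002]
contact_force: [-0.0, -0.4, 0.2]
opening: 0.996
finger_force: 0.0
```

```bash
python3 - <<'E'
from h import *
s=readout.get_state();r=R.from_quat(s["tcp_rot"]).as_matrix();print(s["time"],s["eef_pos"],np.degrees(np.arctan2(r[1,0],r[0,0])))
for n in C:cv2.imwrite(f"pics/{n}1.png",cams.read_camera(n)[:,:,::-1])
a=cv2.imread("pics/top1.png")[150:250,285:385];b=cv2.imread("pics/scene1.png")[200:300,250:350]
cv2.imwrite("pics/c1.png",np.hstack([cv2.resize(i,(400,400),interpolation=2) for i in(a,b)]))
E
```

```text
2.9333 [ 0.48079494 -0.21357768  0.12423495] 12.832264503652304
```

View pics/c1.png

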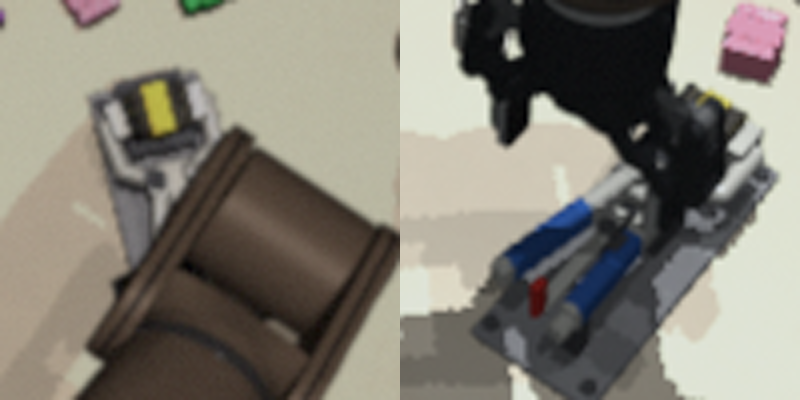

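Scene crop shows the fingers straddling both handles, with the red tab clear at (538,297). Descending, then squeezing.

>>> step_arm([
  [[0, 0, -24], [0, 0, 0]],
  [[0, 0, -24], [0, 0, 0]],
  [[0, 0, -24], [0, 0, 0]],
  [[0, 0, -24], [0, 0, 0]],
  [[0, 0, 0], [0, 0, 0]],
  [[0, 0, 0], [0, 0, 0]],
])

```text
time: 3.53
eef_pos: [0.4831, -0.2154, 0.0317]
tcp_rot: [0.994, 0.112, 0.0, 0.0]
contact_force: [1.1, -0.1, 0.3]
opening: 1.001
finger_force: 0.0
```

>>> step_arm([
  [[0, 0, 0], [0, 0, 0]],
  [[0, 0, 0], [0, 0, 0]],
  [[0, 0, 0], [0, 0, 0]],
  [[0, 0, 0], [0, 0, 0]],
  [[0, 0, 0], [0, 0, 0]],
  [[0, 0, 0], [0, 0, 0]],
  [[0, 0, 0], [0, 0, 0]],
  [[0, 0, 0], [0, 0, 0]],
], fingers=-0.02)

```text
time: 4.2
eef_pos: [0.4834, -0.2159, 0.0319]
tcp_rot: [0.994, 0.112, 0.001, 0.001]
contact_force: [0.2, -0.8, 0.1]
opening: 0.492
finger_force: 0.0
```

>>> step_arm([
  [[0, 0, 0], [0, 0, 0]],
  [[0, 0, 0], [0, 0, 0]],
  [[0, 0, 0], [0, 0, 0]],
  [[0, 0, 0], [0, 0, 0]],
], fingers=-0.2, grip_force=30)

```text
time: 4.53
eef_pos: [0.4833, -0.2161, 0.0321]
tcp_rot: [0.994, 0.112, 0.001, 0.001]
contact_force: [-0.6, 0.8, 7.7]
opening: 0.423
finger_force: 64.9
```

The fingers stopped on the handles at about the locked width (38 mm). Letting go and rising.

>>> step_arm([
  [[0, 0, 0], [0, 0, 0]],
  [[0, 0, 0], [0, 0, 0]],
  [[0, 0, 0], [0, 0, 0]],
  [[0, 0, 0], [0, 0, 0]],
  [[0, 0, 0], [0, 0, 0]],
  [[0, 0, 0], [0, 0, 0]],
], fingers=1)

```text
time: 5.03
eef_pos: [0.4821, -0.2151, 0.0301]
tcp_rot: [0.994, 0.111, -0.0, -0.0]
contact_force: [0.3, 0.5, 0.9]
opening: 1.001
finger_force: 0.0
```

>>> step_arm([
  [[0, 0, 30], [0, 0, 0]],
  [[0, 0, 30], [0, 0, 0]],
  [[0, 0, 30], [0, 0, 0]],
  [[0, 0, 30], [0, 0, 0]],
  [[0, 0, 30], [0, 0, 0]],
  [[0, 0, 0], [0, 0, 0]],
  [[0, 0, 0], [0, 0, 0]],
  [[0, 0, 0], [0, 0, 0]],
])

```text
time: 5.7
eef_pos: [0.4818, -0.2148, 0.1797]
tcp_rot: [0.994, 0.111, -0.0, -0.0]
contact_force: [-0.1, 0.1, -0.1]
opening: 0.995
finger_force: 0.0
```

```bash
python3 - <<'E'
from h import *
cv2.imwrite("pics/scene2.png",cams.read_camera("scene")[:,:,::-1])
b=cv2.imread("pics/scene2.png")[200:300,250:350]
cv2.imwrite("pics/c2.png",cv2.resize(b,(500,500),interpolation=2))
print(readout.get_state()["eef_pos"])
E
```

```text
[ 0.48137739 -0.21443606  0.17873695]
```

View pics/c2.png

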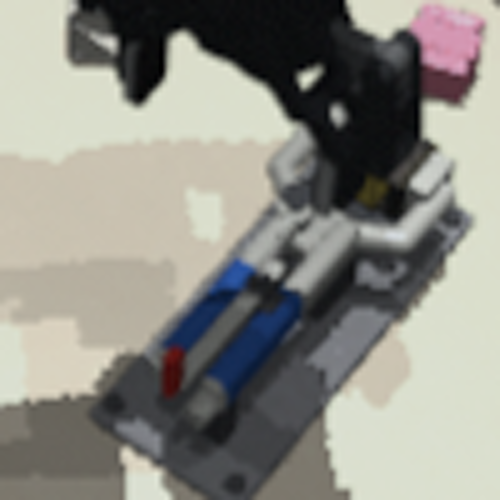

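Locked: the handles are now parallel and close, with the tab at crop (173,370). Shutting the fingers and going to the +y side of the tab.

>>> step_arm([
  [[-11, 4.8, 0], [0, 0, 0]],
  [[-11, 4.8, 0], [0, 0, 0]],
  [[-11, 4.8, 0], [0, 0, 0]],
  [[-10.4, 4.7, 0], [0, 0, 0]],
  [[0, 0, 0], [0, 0, 0]],
  [[0, 0, 0], [0, 0, 0]],
  [[0, 0, 0], [0, 0, 0]],
  [[0, 0, 0], [0, 0, 0]],
], fingers=-1, grip_force=60)

```text
time: 6.42
eef_pos: [0.4391, -0.1961, 0.1799]
tcp_rot: [0.994, 0.111, -0.0, -0.0]
contact_force: [0.5, -0.3, 1.3]
opening: -0.004
finger_force: 0.0
```

>>> step_arm([
  [[0, 0, -25], [0, 0, 0]],
  [[0, 0, -25], [0, 0, 0]],
  [[0, 0, -25], [0, 0, 0]],
  [[0, 0, -25], [0, 0, 0]],
  [[0, 0, 0], [0, 0, 0]],
  [[0, 0, 0], [0, 0, 0]],
  [[0, 0, 0], [0, 0, 0]],
])

```text
time: 7.0
eef_pos: [0.4398, -0.1966, 0.0815]
tcp_rot: [0.994, 0.112, 0.001, 0.001]
contact_force: [0.5, 0.1, 0.5]
opening: 0.004
finger_force: 0.0
```

```bash
python3 - <<'E'
from h import *
cv2.imwrite("pics/scene3.png",cams.read_camera("scene")[:,:,::-1])
b=cv2.imread("pics/scene3.png")[200:300,240:340]
cv2.imwrite("pics/c3.png",cv2.resize(b,(500,500),interpolation=2))
s=readout.get_state();print(s["time"],s["eef_pos"],s["qpos"])
E
```

```text
7.05 [ 0.44019168 -0.19684825  0.08216262] [-6.31329641e-01  4.13705777e-02  2.15395179e+00  2.41181222e-05
  9.43007531e-01  7.15985505e-01]
```

View pics/c3.png

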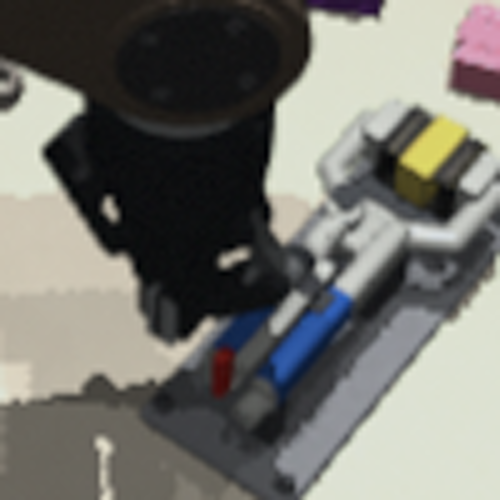

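The closed fingertips stand at about (165,315), to the +y side of the tab at (222,370), and the pliers are still locked. Pushing towards -y.

>>> step_arm([
  [[1.1, -4.9, 0], [0, 0, 0]],
  [[1.1, -4.9, 0], [0, 0, 0]],
  [[1.1, -4.9, 0], [0, 0, 0]],
  [[1.1, -4.9, 0], [0, 0, 0]],
  [[1.1, -4.9, 0], [0, 0, 0]],
  [[1.1, -4.9, 0], [0, 0, 0]],
])

```text
time: 7.55
eef_pos: [0.4457, -0.2242, 0.0804]
tcp_rot: [0.994, 0.111, 0.001, -0.002]
contact_force: [2.6, 11.4, 3.6]
opening: -0.003
finger_force: 5.3
```

>>> step_arm([
  [[1.1, -4.9, 0], [0, 0, 0]],
  [[1.1, -4.9, 0], [0, 0, 0]],
  [[0.9, -3.9, 0], [0, 0, 0]],
  [[0, 0, 0], [0, 0, 0]],
])

```text
time: 7.88
eef_pos: [0.4489, -0.2383, 0.0799]
tcp_rot: [0.994, 0.111, 0.0, -0.001]
contact_force: [1.2, 3.9, -1.1]
opening: 0.001
finger_force: 1.9
```

```bash
python3 - <<'E'
from h import *
cv2.imwrite("pics/scene4.png",cams.read_camera("scene")[:,:,::-1])
b=cv2.imread("pics/scene4.png")[200:300,240:340]
cv2.imwrite("pics/c4.png",cv2.resize(b,(500,500),interpolation=2))
s=readout.get_state();print(s["time"],s["eef_pos"],s["contact_force"])
E
```

```text
7.9333 [ 0.44826417 -0.23847567  0.07978802] [ 0.00352117  2.64363152 -0.05999399]
```

View pics/c4.png

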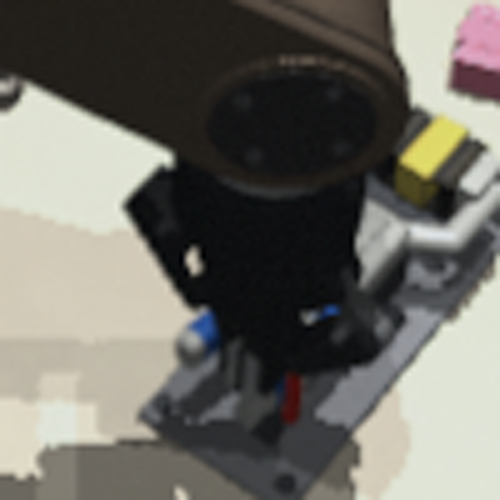

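The moving handle has sprung out (its end is at (195,340)) and the force fell from 11 to 3 N, so it is released. Backing off so the lever returns, then rising clear.

>>> step_arm([
  [[-1.1, 4.9, 0], [0, 0, 0]],
  [[-1.7, 7.8, 0], [0, 0, 0]],
  [[-2.2, 9.8, 0], [0, 0, 0]],
  [[-2.2, 9.8, 0], [0, 0, 0]],
  [[-2.2, 9.8, 0], [0, 0, 0]],
  [[-0.9, 3.9, 0], [0, 0, 0]],
  [[0, 0, 0], [0, 0, 0]],
])

```text
time: 8.52
eef_pos: [0.4381, -0.1919, 0.0804]
tcp_rot: [0.994, 0.112, 0.0, 0.0]
contact_force: [0.5, -0.6, -0.1]
opening: 0.002
finger_force: 0.0
```

>>> step_arm([
  [[0, 0, 30], [0, 0, 0]],
  [[0, 0, 30], [0, 0, 0]],
  [[0, 0, 30], [0, 0, 0]],
  [[0, 0, 30], [0, 0, 0]],
  [[0, 30, 0], [0, 0, 0]],
  [[0, 30, 0], [0, 0, 0]],
  [[0, 30, 0], [0, 0, 0]],
  [[0, 0, 0], [0, 0, 0]],
])

```text
time: 9.18
eef_pos: [0.4381, -0.0997, 0.2006]
tcp_rot: [0.994, 0.113, 0.001, -0.001]
contact_force: [0.9, 0.5, 0.3]
opening: 0.0
finger_force: 0.0
```

```bash
python3 - <<'E'
from h import *
for n in C:cv2.imwrite(f"pics/{n}5.png",cams.read_camera(n)[:,:,::-1])
a=cv2.imread("pics/top5.png")[155:255,285:385];b=cv2.imread("pics/scene5.png")[200:300,250:350]
cv2.imwrite("pics/c5.png",np.hstack([cv2.resize(i,(400,400),interpolation=2) for i in(a,b)]))
E
```

```text
(no output)
```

View pics/c5.png

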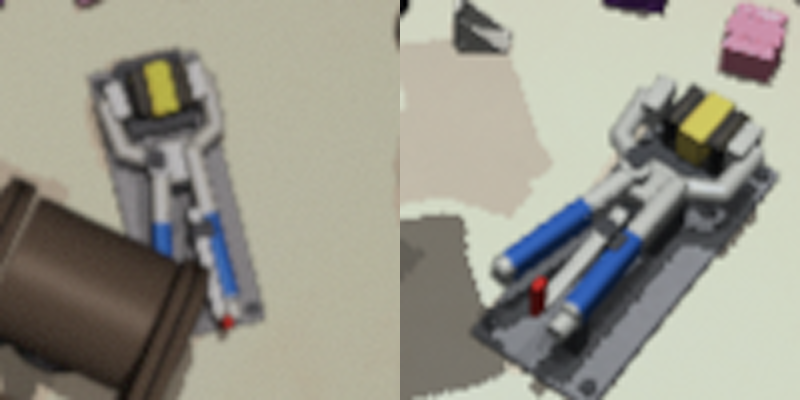

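The pliers are open again, the red tab is back at rest at scene crop (538,295), and the transformer is upright in place at (705,120). The arm is clear.

```bash
python3 -c "
from plant import sign_off
print(sign_off())"
```

```text
the job is handed in; nothing more can be done
None
```

The pliers were locked on the transformer, left untouched for over a second and released with the red lever; the last pictures show them open, the lever at rest and the transformer upright in place, and the job is handed in (no verdict was returned).

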